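# Refit the geared spindle of the netting winder

## Robot

A 6-joint arm with a two-finger parallel gripper is mounted at the origin on the work surface. World frame = base frame: x ahead of the robot, y to its left, z up, the work surface at z = 0. Lengths are in m, angles in rad, forces in N, time in s.
With the tool pointing down it reaches from about 0.225 to 0.725 m from the base axis. Payload 3.1 kg.
Tool frame: the origin (TCP) lies midway between the tips of the shut fingers; the grasp point (between the pads) lies r.grasp_offset behind it (r.grasp_offset is the distance from the TCP to the grasp point, in m); z points along the fingers, y is the line along which they close (so a half turn about z gives the same grasp; the last joint's range is limited). The gripper opens to 85 mm and grips with 20 to 120 N. Pads are 22 mm wide; open, the fingers measure 114 mm over their backs; the gripper's body (76 mm by 85 mm) begins 54 mm behind the grasp point. The pads swing forward as they close: fully open they stand 13 mm farther back than shut.
Start: joints at [-1.378, 0.048, 0.099, 1.622, 0, 1.443], TCP at [0.166, -0.498, 0.231] pointing down, gripper open.
Joint ranges: [-2.91, 2.91], [-0.99, 1.94], [-1.21, 1.42], [-2.12, 2.29], [-1.49, 1.47], [-3.14, 3.14]. Speed limits (rad/s): [2.79, 2.79, 3.14, 3.14, 3.14, 3.14].

## Interface

Orientations are given as a unit quaternion [x, y, z, w].
In Python, from workcell import get_state, cams, r, spotter gives the robot as it stands.
- The arm moves only by the tool move_arm, never from a script. Its argument "deltas" is a list of rows, each a list of 3 entries, a list of its own where there are three numbers: the turn, a rotation vector about the tool's x, y, z in rad, then the shift along the tool's x, y, z in m, then the gripper's target within -1 to 1 (shut at 1, half-way at 0, fully open at -1). In form: [[[wx, wy, wz], [tx, ty, tz], claw], ...]. A call has 1 to 10 rows; each row shifts and turns the commanded pose from where the row before left it, along the tool's axes as they then stand; what a row does not reach is not made up. A row lasts 1/8 s, in which the tool goes at most 62.5 mm and 10.7 degrees, less where a joint would pass 70% of its speed; a pose out of reach is approached as far as the arm can. A call is refused whole if a number of a shift passes 0.0625 or a number of a turn 0.188, either way. A call with a gripper value outside its range is refused whole. The fingers move at their own pace and stop on an object; "squeeze" is the grip in N (left out, the last holds). Time passes only in rows, so rows that do not move let the fingers close. It gives the time, the measured TCP pose, the force, the opening and the grip force at its end, in the units of the state.
- get_state(): the state, without advancing time (a new reading comes with each control period).
- cams.grab_frame(name): name is "scene" or "top" or "wrist"; returns a dict with "img" (400x640x3 uint8, blue, green, red), "z_map" (400x640 float32, m along the optical axis (not along the pixel's ray), 0 where there is no reading), "mtx" (3x3 intrinsics, pixels), "k1" (the pictures are not rectified: a ray, as slopes to the right and down, at radius r is drawn at 1 + k1 r^2 times it, then the intrinsics apply), "world_from_camera" (4x4, takes a point from camera to world coordinates); the wrist camera has in their place "tool_from_camera" (4x4, takes a point from camera to tool coordinates, whose origin is the TCP and whose axes are the flange's). Camera axes: x right, y up, looking along -z (the intrinsics and any distortion apply to the point x, -y, -z); pixel columns grow to the right and rows downward; lengths in m; the calibration is good to about 2 mm. A picture is of the moment at which its call begins: read the wrist's pose just before it.
- r.finish_job(): hands the job in; it is judged then, once.
Trained networks look in a picture, given as the dict that the camera call returned (one of the last four; its "shot" number tells which), for a name from the list of things; names that differ only in an ending like _2 or _b are one class to them, and where a whole thing is asked for, a point or a joint stands for the part that bears it (a point fixed in the world has none). Each returns a list of dicts, best first, with "p" (0 to 1); they miss things now and then, are a little off and sometimes report something else, mostly with a low value. They report only what shows in the picture. A call takes as long as a camera call. They do not tell look-alikes from the thing itself.
- spotter.search_frame(picture, query): "position" ([column, row] in pixels, amid what is visible of it).
- spotter.silhouettes(picture, query): "region" (400x640 bool, what is visible of it) and "position" ([column, row] in pixels, amid what is visible of it).
The state is a dict: "time": time; "joints": joint angles; "joint_velocities": joint speeds; "joint_efforts": joint torques, N m; "tool_pos": TCP position; "eef_rot": TCP orientation; "force": force on the tool from outside, world axes, zero at the start; "wrist_torque": the same for the moment, N m; "finger_gap": finger opening in m; "gripper_force": force on a finger pad.
Only numpy, scipy, OpenCV 4.12 (cv2) and the standard library are available. Lean on these libraries where they do the work, as an engineer would, in place of code of your own. Each camera call takes 0.05 s, during which the arm holds its last target. There are 200 camera calls.

## Task

The netting winder's gear case stands open on the bench and its spindle lies in the sloped wooden rest. Lift the spindle out and stand it upright on its gear on the rubber tile and let go, so that you can take it again straight from above; then lower it over the post in the gear case, rocking it about its axis until its teeth slip between those of the locked pinion, and leave it standing fully home. Be gentle with the teeth: never press or knock the spindle against the gear case with more than 60 N, and leave everything else on the bench where it is.

Things in the scene. Friction and masses are not known exactly. Their poses are not given: they have to be found in the camera images.
- spindle_centre (a point): Loose spindle, 130 mm, 0.47-0.66 kg: smooth aluminium tube 34 mm across, black top end; at the foot a cream nylon gear, 14 teeth, 93 mm over tips, 20 mm thick (0-20 mm above foot), 46 mm collar up to 33 mm. Underneath a 26 mm bore, 60 mm deep. Point on the axis 65 mm above the foot; z runs along the tube from gear to top. A tooth points along its x. Mass centre about 45 mm above the foot.
- case_seat (a point): Fixed green gear case, open on top. Point: where the foot's centre rests when home, 24 mm above bench on the axis of the steel post (24 mm thick, to 50 mm above this point, top 14 mm tapering to 14 mm). z up, x towards the pinion. Walls reach 71 mm above it, outer faces at x -66 and 120, y +-66 mm; behind (x 120-275 mm) worm box and motor, to 81 mm above it.
- pinion_axle (a point): Centre of the top face of the steel drive pinion, fixed on the case 72 mm along x from the post's axis, 20 mm above the seat (same height as gear thickness): 10 teeth, 69 mm over tips. It is locked and does not turn; at what angle its teeth stand is not told. Gear pitch is 25.7 deg; teeth enter only within about 1.5 deg of true. Until they do, the foot rests on the pinion, 20 mm too high.
- tile_top (a point): Fixed red-brown rubber tile, 160 x 160 x 20 mm, on the bench. Point: centre of its top face, z up, x and y along its sides. The spindle stands firmly on its gear anywhere near its middle.
- rest: Fixed sloped timber rest, plank base 85 x 190 x 16 mm; origin under its centre, on the bench. The spindle lies in two V notches open to above, axis in the rest's y-z plane, gear at -y and low (foot centre at y -65, z 70 mm), top towards +y, rising 25 deg. Notches bear at 36-48 and 104-116 mm from the foot; between them the tube is free. A stop stands under the gear's foot. It is 120 mm high.
- pot: Small terracotta flower pot, loose bystander, 90 mm across the rim, 85 mm high; origin under its centre. Leave it alone.
- saucers: Stack of four terracotta saucers, loose bystander, 108 mm across, 35 mm high; origin under its centre. Leave alone.
- grease_tin: Blue grease tin with a white lid, loose bystander, 76 mm across, 75 mm high; origin under its centre. Leave it alone.
Things that resemble listed ones, but are neither listed nor needed, are in the scene too. What is shaped like the part that bears tile_top but yellow is not meant.

How it is judged:
On the way:
1. the spindle stands upright on its gear on the rubber tile, let go and at rest (angle between spindle_centre's own z axis and vertical below 0.06 rad and z of spindle_centre in the frame of tile_top between 0.06 and 0.068 m and horizontal distance between spindle_centre and tile_top below 0.06 m and contact force between the fingers and spindle below 0.1 N and linear speed of spindle below 0.02 m/s), for 0.2 s.
At the end, for the whole second after the job is handed in: The spindle stands upright (within 3.4 degrees) in the gear case, its gear down on the thrust washer (centre within 3 mm above its home height of 65 mm over the seat, within 5 mm of the post's axis), which is only possible with its teeth between the pinion's; it is released and at rest (z of spindle_centre in the frame of case_seat between 0.06 and 0.068 m and horizontal distance between spindle_centre and case_seat below 0.005 m and angle between spindle_centre's own z axis and vertical below 0.06 rad and contact force between the fingers and spindle below 0.1 N and linear speed of spindle below 0.02 m/s); the robot touches nothing.
It fails at once if the spindle is pressed or knocked against the gear case or its pinion with more than 60 N (contact force between spindle and winder above 60 N).
It fails at once if another thing on the bench is moved by more than 20 mm (distance of any of pot, saucers, grease_tin, wire_coil, mallet, spanner, case_cover from where it was at the start of the episode above 0.02 m).
It also fails if it takes over 67 s, if anything falls off the work surface, if the arm or the gripper's body presses on something with over 40 N, if the wrist force passes 120 N, or if a joint passes its speed limit or range.

## Working session

There is one attempt and no reset: what is moved stays moved. The work goes in short steps, Python scripts to look and compute and a tool call to move; the robot and the scene stay as the last step left them, time stands still between calls to the robot, and variables do not carry over. Pictures are saved under pics/ and viewed, at most 10 in all, crops included, and the job is handed in when it is done.

Besides the shell and the picture viewer there is one more tool, called after "Emit:" in YAML: its name, and indented under it one key for each argument. move_arm: Moves the arm, as the interface text tells. Its arguments: {"type":"object","properties":{"deltas":{"type":"array","items":{"type":"array"}},"squeeze":{"type":"number"}},"required":["deltas"]}

```bash
mkdir -p pics; cat > h.py <<'E'
import numpy as np, cv2
from scipy.spatial.transform import Rotation as R
from workcell import get_state, cams, r, spotter
def T_tool():
    s=get_state(); T=np.eye(4); T[:3,:3]=R.from_quat(s["eef_rot"]).as_matrix(); T[:3,3]=s["tool_pos"]; return T
def grab(n):
    T=T_tool(); f=cams.grab_frame(n)
    f["W"]=f["world_from_camera"] if n!="wrist" else T@f["tool_from_camera"]
    return f
def cloud(f):
    h,w=f["z_map"].shape; u,v=np.meshgrid(np.arange(w),np.arange(h))
    p=np.stack([u,v],-1).reshape(-1,1,2).astype(np.float64)
    K=np.array(f["mtx"],float); q=cv2.undistortPoints(p,K,np.array([f["k1"],0,0,0,0.])).reshape(h,w,2)
    z=f["z_map"]; P=np.stack([q[...,0]*z,-q[...,1]*z,-z],-1)
    W=np.array(f["W"]); P=P@W[:3,:3].T+W[:3,3]; P[z<=0]=np.nan; return P
def proj(f,X):
    W=np.linalg.inv(f["W"]); c=np.atleast_2d(X)@W[:3,:3].T+W[:3,3]; a=c[:,0]/-c[:,2]; b=-c[:,1]/-c[:,2]
    s=1+f["k1"]*(a*a+b*b); K=np.array(f["mtx"]); return np.stack([K[0,0]*a*s+K[0,2],K[1,1]*b*s+K[1,2]],-1)
E
python3 - <<'E'
from h import *
print(r.grasp_offset, get_state())
for n in ["scene","top"]:
    f=grab(n); cv2.imwrite(f"pics/{n}0.png",f["img"]); P=cloud(f); np.savez(f"{n}0.npz",P=P,img=f["img"],W=f["W"],mtx=f["mtx"],k1=f["k1"])
    print(n,np.round(f["W"],3).tolist(),f["k1"])
    for q in ["spindle_centre","case_seat","pinion_axle","tile_top","rest","pot","saucers","grease_tin"]:
        for d in spotter.silhouettes(f,q)[:2]:
            m=d["region"]; X=P[m]; X=X[~np.isnan(X[:,0])]
            print(q,round(d["p"],2),np.round(d["position"]),len(X),np.round(np.percentile(X,[2,50,98],axis=0),3).tolist() if len(X) else "")
E
```

```text
0.0187 {'time': 0.0, 'joints': array([-1.37781892e+00,  4.87319924e-02,  9.75894858e-02,  1.62200345e+00,
        4.64970918e-05,  1.44299143e+00]), 'joint_velocities': array([ 0.00063833,  0.00025187,  0.00068495,  0.0022548 , -0.00058006,
        0.00058762]), 'joint_efforts': array([-1.69571118e-03, -3.38776338e+01,  3.20019042e+01,  2.01261631e-02,
       -3.59993028e-04,  6.90125461e-06]), 'tool_pos': array([ 0.16541845, -0.49761336,  0.23012274]), 'eef_rot': array([ 9.87164213e-01,  1.59704212e-01, -1.50398044e-05, -1.17494696e-03]), 'force': array([-0.1460299 , -0.47915343, -0.16266751]), 'wrist_torque': array([-0.03341548, -0.05479516, -0.02812573]), 'gripper_force': 0.0, 'finger_gap': 0.08535069120353796}
scene [[-0.248, -0.58, 0.776, 1.449], [0.969, -0.161, 0.189, 0.228], [0.015, 0.798, 0.602, 0.792], [0.0, 0.0, 0.0, 1.0]] -0.1373725540456226
spindle_centre 0.9 [400. 192.] 1098 [[0.467, 0.169, 0.046], [0.504, 0.214, 0.103], [0.536, 0.297, 0.135]]
case_seat 0.85 [200. 204.] 6575 [[0.461, -0.331, 0.008], [0.632, -0.261, 0.071], [0.794, -0.18, 0.104]]
pinion_axle 0.7 [205. 205
[... 1336 characters left out ...]
 0.106]]
tile_top 0.78 [330. 207.] 3997 [[0.415, -0.097, 0.011], [0.493, -0.015, 0.021], [0.578, 0.066, 0.025]]
tile_top 0.59 [233. 144.] 3545 [[0.595, 0.155, 0.01], [0.672, 0.237, 0.02], [0.759, 0.319, 0.024]]
rest 0.89 [231. 215.] 1303 [[0.447, 0.152, 0.008], [0.469, 0.254, 0.017], [0.531, 0.34, 0.114]]
pot 0.92 [321. 119.] 970 [[0.679, -0.032, 0.024], [0.726, 0.007, 0.06], [0.76, 0.048, 0.088]]
saucers 0.73 [443. 276.] 1444 [[0.253, -0.353, 0.018], [0.301, -0.304, 0.028], [0.35, -0.255, 0.039]]
saucers 0.68 [204. 287.] 920 [[0.26, 0.267, 0.001], [0.295, 0.296, 0.074], [0.33, 0.336, 0.079]]
grease_tin 0.63 [202. 286.] 904 [[0.26, 0.268, 0.003], [0.293, 0.296, 0.074], [0.327, 0.338, 0.079]]
```

View pics/scene0.png

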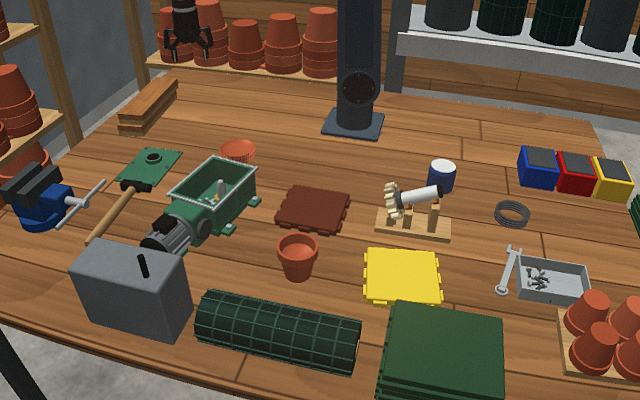

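View pics/top0.png

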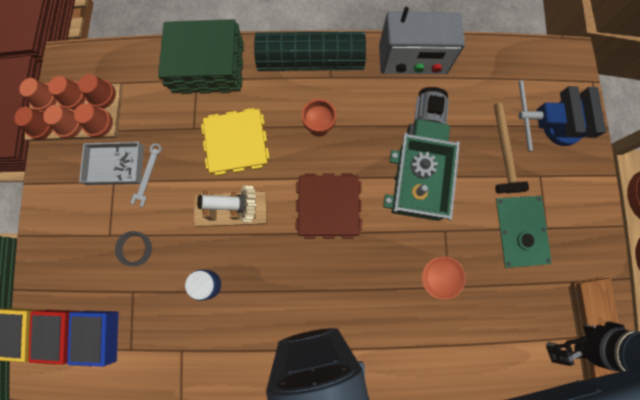

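The scene shows the gear case at about (425,175) in the top view, with the pinion at (424,163) and the post at (421,192). The red-brown tile is at (330,207). The spindle lies in the rest with its gear at (248,204), top towards +y. I'll estimate the poses from the clouds, then move the wrist camera nearer.

```bash
python3 - <<'E'
from h import *
for n in ["scene","top"]:
    f=grab(n); P=cloud(f)
    m=[d for d in spotter.silhouettes(f,"spindle_centre")][0]["region"]
    hsv=cv2.cvtColor(f["img"],cv2.COLOR_BGR2HSV)
    X=P[m]; S=hsv[m]; ok=~np.isnan(X[:,0])&(X[:,2]>.05); X=X[ok]
    t=X[(X[:,1]>.215)&(X[:,2]>.09)]
    c=t.mean(0); u=np.linalg.svd(t-c)[2][0]; u*=np.sign(u[1]); print(n,"tube",len(t),c.round(4),u.round(3),"elev",np.degrees(np.arcsin(u[2])),"yaw(from y)",np.degrees(np.arctan2(-u[0],u[1])), "ends",((X-c)@u).min(),((X-c)@u).max())
    for q in ["rest","case_seat","tile_top"]:
        for d in spotter.silhouettes(f,q):
            X=P[d["region"]]; X=X[~np.isnan(X[:,0])]
            if q=="tile_top": Y=X[(X[:,2]>.012)&(X[:,2]<.03)&(X[:,0]<.59)&(X[:,1]<.1)]
            elif q=="rest": Y=X[(X[:,2]<.03)&(X[:,2]>.008)]
            else: Y=X[(X[:,2]>.085)&(X[:,2]<.105)&(X[:,0]<.64)]
            if len(Y)<100: continue
            b=cv2.minAreaRect((Y[:,:2]*1000).astype(np.float32)); print(q,d["p"],len(Y),np.round(Y[:,2].mean(),4),b); 
            if q!="tile_top":break
E
```

```text
scene tube 497 [0.5001 0.2597 0.115 ] [-0.041  0.924  0.379] elev 22.292057450812035 yaw(from y) 2.566176836303216 ends -0.09260061202852866 0.04251110510155558
rest 0.85 1325 0.0162 ((491.60308837890625, 247.70458984375), (90.83452606201172, 188.6170654296875), 2.2005455493927)
case_seat 0.57 936 0.0928 ((551.4837646484375, -260.48388671875), (148.1334686279297, 205.65277099609375), 79.49745178222656)
tile_top 0.56 2561 0.0198 ((498.76434326171875, -10.882225036621094), (172.5990447998047, 175.65811157226562), 89.13097381591797)
top tube 507 [0.4885 0.257  0.12  ] [-0.041  0.912  0.409] elev 24.13685418098553 yaw(from y) 2.5551910549003067 ends -0.08930671243214816 0.042169162712939204
rest 0.6 977 0.0165 ((491.0453796386719, 246.71588134765625), (86.75440216064453, 191.7286376953125), 1.9798362255096436)
case_seat 0.72 1210 0.0955 ((552.1513671875, -261.34051513671875), (146.21067810058594, 200.68263244628906), 80.16256713867188)
tile_top 0.66 3905 0.0204 ((496.66259765625, -15.010581970214844), (173.802734375, 174.5078125), 89.00985717773438)
```

```bash
cat >> h.py <<'E'
def plan(pos,Rm,n=None,claw=-1,start=None,rmax=.18,smax=.06):
    """rows from current pose to target (world), turn spread evenly, shift in pre-row axes"""
    T=T_tool() if start is None else start
    w=R.from_matrix(T[:3,:3].T@Rm).as_rotvec(); d=np.array(pos)-T[:3,3]
    if n is None: n=int(max(np.ceil(np.linalg.norm(w)/rmax),np.ceil(np.linalg.norm(d)/smax),1))
    M=T[:3,:3].copy(); 
    for i in range(n):
        s=M.T@d/n; print([[round(x,3) for x in w/n],[round(x,4) for x in s],claw],end=",\n")
        M=M@R.from_rotvec(w/n).as_matrix()
def down(yaw):  # tool down, tool x at yaw (deg)
    return (R.from_euler('z',yaw,degrees=True)*R.from_euler('x',180,degrees=True)).as_matrix()
E
python3 -c "
from h import *
plan([0.49,0.235,0.27],down(92.3))"
```

```text
[[np.float64(0.0), np.float64(0.0), np.float64(-0.092)], [np.float64(0.0385), np.float64(-0.0424), np.float64(-0.0028)], -1],
[[np.float64(0.0), np.float64(0.0), np.float64(-0.092)], [np.float64(0.0422), np.float64(-0.0387), np.float64(-0.0028)], -1],
[[np.float64(0.0), np.float64(0.0), np.float64(-0.092)], [np.float64(0.0456), np.float64(-0.0346), np.float64(-0.0028)], -1],
[[np.float64(0.0), np.float64(0.0), np.float64(-0.092)], [np.float64(0.0486), np.float64(-0.0303), np.float64(-0.0028)], -1],
[[np.float64(0.0), np.float64(0.0), np.float64(-0.092)], [np.float64(0.0512), np.float64(-0.0257), np.float64(-0.0028)], -1],
[[np.float64(0.0), np.float64(0.0), np.float64(-0.092)], [np.float64(0.0533), np.float64(-0.0209), np.float64(-0.0028)], -1],
[[np.float64(0.0), np.float64(0.0), np.float64(-0.092)], [np.float64(0.055), np.float64(-0.0159), np.float64(-0.0028)], -1],
[[np.float64(0.0), np.float64(0.0), np.float64(-0.092)], [np.float64(0.0563), np.float64(-0.0107), np.float64(-0.0028)], -1],
[[np.float64(0.0), np.float64(0.0), np.float64(-0.092)], [np.float64(0.057), np.float64(-0.0055), np.float64(-0.0028)], -1],
[[np.float64(0.0), np.float64(0.0), np.float64(-0.092)], [np.float64(0.0573), np.float64(-0.0002), np.float64(-0.0028)], -1],
[[np.float64(0.0), np.float64(0.0), np.float64(-0.092)], [np.float64(0.057), np.float64(0.005), np.float64(-0.0028)], -1],
[[np.float64(0.0), np.float64(0.0), np.float64(-0.092)], [np.float64(0.0563), np.float64(0.0103), np.float64(-0.0028)], -1],
[[np.float64(0.0), np.float64(0.0), np.float64(-0.092)], [np.float64(0.0552), np.float64(0.0154), np.float64(-0.0028)], -1],
[[np.float64(0.0), np.float64(0.0), np.float64(-0.092)], [np.float64(0.0535), np.float64(0.0204), np.float64(-0.0028)], -1],
```

Emit:
move_arm:
  deltas:
    - [[0, 0, -0.092], [0.0385, -0.0424, -0.003], -1]
    - [[0, 0, -0.092], [0.042, -0.0387, -0.003], -1]
    - [[0, 0, -0.092], [0.0456, -0.0346, -0.003], -1]
    - [[0, 0, -0.092], [0.0486, -0.03, -0.003], -1]
    - [[0, 0, -0.092], [0.051, -0.0257, -0.003], -1]
    - [[0, 0, -0.092], [0.0533, -0.021, -0.003], -1]
    - [[0, 0, -0.092], [0.055, -0.016, -0.003], -1]
  squeeze: 60

```text
time: 2.28
tool_pos: [0.3279, -0.1304, 0.2527]
eef_rot: [0.885, 0.465, 0.0, 0.001]
force: [1.2, 0.4, -0.5]
finger_gap: 0.0856
gripper_force: 0.0
```

Emit:
move_arm:
  deltas:
    - [[0, 0, -0.092], [0.0563, -0.0107, -0.003], -1]
    - [[0, 0, -0.092], [0.057, -0.0055, -0.003], -1]
    - [[0, 0, -0.092], [0.0573, 0, -0.003], -1]
    - [[0, 0, -0.092], [0.057, 0.005, -0.003], -1]
    - [[0, 0, -0.092], [0.0563, 0.0103, -0.003], -1]
    - [[0, 0, -0.092], [0.055, 0.0154, -0.003], -1]
    - [[0, 0, -0.092], [0.0535, 0.02, -0.003], -1]
    - [[0, 0, 0], [0, 0, 0], -1]

```text
time: 3.28
tool_pos: [0.4905, 0.2373, 0.2711]
eef_rot: [0.692, 0.722, -0.001, -0.001]
force: [-1.1, -0.2, -0.4]
finger_gap: 0.0853
gripper_force: 0.0
```

```bash
python3 - <<'E'
from h import *
np.set_printoptions(suppress=True,precision=4)
s=get_state(); print(s["time"],s["joints"],s["tool_pos"],R.from_quat(s["eef_rot"]).as_matrix())
f=grab("wrist"); cv2.imwrite("pics/w1.png",f["img"]); P=cloud(f)
print(f["tool_from_camera"])
D=spotter.silhouettes(f,"spindle_centre"); print([d["p"] for d in D])
X=P[D[0]["region"]]; X=X[~np.isnan(X[:,0])]; t=X[(X[:,2]>.085)]
t=t[(t[:,1]>.22)&(t[:,1]<.30)]; c=np.median(t,0);u=np.linalg.svd(t-t.mean(0))[2][0]; u*=np.sign(u[1]);print(c,u,np.percentile(X,[1,99],axis=0))
for y in np.arange(.21,.3,.015):
    q=t[abs(t[:,1]-y)<.004]
    if len(q)>5: print(y, np.percentile(q[:,0],[2,50,98]), q[:,2].max())
D=spotter.silhouettes(f,"rest")
if D:
    X=P[D[0]["region"]];X=X[(X[:,2]<.03)&(X[:,2]>.008)];print("rest",len(X),cv2.minAreaRect((X[:,:2]*1000).astype(np.float32)))
E
```

```text
3.275 [0.327  0.1177 0.2531 1.7088 0.0007 1.855 ] [0.4905 0.2373 0.2711] [[-0.0428  0.9991 -0.0027]
 [ 0.9991  0.0428 -0.0002]
 [-0.0001 -0.0027 -1.    ]]
[[-0.0002  0.9581  0.2866  0.0719]
 [ 1.      0.0002 -0.      0.0005]
 [-0.0001  0.2866 -0.9581 -0.143 ]
 [ 0.      0.      0.      1.    ]]
[0.94]
[0.4905 0.2662 0.1247] [-0.0278  0.9203  0.3901] [[0.4511 0.1667 0.0171]
 [0.5348 0.3028 0.1385]]
0.22499999999999998 [0.476  0.4916 0.5074] 0.1112867537946321
0.23999999999999996 [0.4746 0.4901 0.507 ] 0.11841147541166847
0.25499999999999995 [0.4746 0.4912 0.5069] 0.12551818498604278
0.2699999999999999 [0.4747 0.4908 0.5067] 0.13259402371505624
0.2849999999999999 [0.4742 0.4899 0.5063] 0.13993651870658608
rest 3064 ((490.44091796875, 269.29864501953125), (84.89799499511719, 143.5803985595703), 1.4859000444412231)
```

View pics/w1.png

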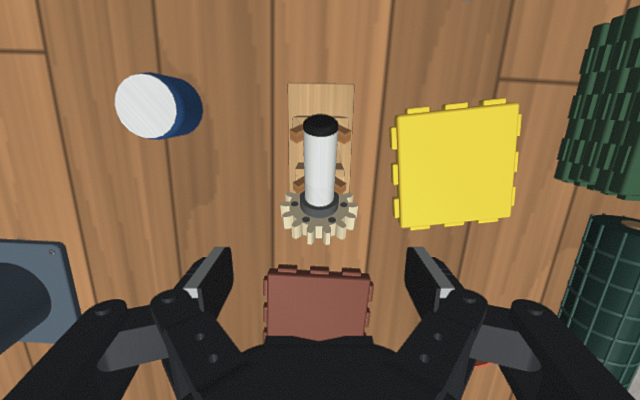

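```bash
sed -i 's/round(x,3) for/round(float(x),3) for/;s/round(x,4) for/round(float(x),4) for/' h.py; python3 - <<'E'
from h import *
Rt=down(92)@R.from_rotvec([0,-.1745,0]).as_matrix()
plan([.491,.268,.202],Rt)
T=np.eye(4);T[:3,:3]=Rt;T[:3,3]=[.491,.268,.202];print(Rt)
plan([.491,.247,.084],Rt,start=T)
E
```

```text
[[-0.0, -0.087, 0.001], [0.0172, 0.0014, 0.0356], -1],
[[-0.0, -0.087, 0.001], [0.0202, 0.0013, 0.034], -1],
[[-3.43694944e-02  9.99390827e-01  6.05910238e-03]
 [ 9.84213548e-01  3.48994967e-02 -1.73509991e-01]
 [-1.73615753e-01  1.22464680e-16 -9.84813470e-01]]
[[0.0, 0.0, 0.0], [-0.0001, -0.0004, 0.0599], -1],
[[0.0, 0.0, 0.0], [-0.0001, -0.0004, 0.0599], -1],
```

Emit:
move_arm:
  deltas:
    - [[0, -0.087, 0], [0.017, 0.0014, 0.0356], -1]
    - [[0, -0.087, 0], [0.02, 0.0013, 0.034], -1]
    - [[0, 0, 0], [0, 0, 0], -1]
    - [[0, 0, 0], [0, 0, 0.03], -1]
    - [[0, 0, 0], [0, 0, 0.03], -1]
    - [[0, 0, 0], [0, 0, 0.03], -1]
    - [[0, 0, 0], [0, 0, 0.03], -1]
    - [[0, 0, 0], [0, 0, 0], -1]

```text
time: 4.42
tool_pos: [0.4909, 0.2448, 0.0834]
eef_rot: [0.692, 0.717, -0.062, 0.062]
force: [-0.4, 0.7, 0.1]
finger_gap: 0.0854
gripper_force: 0.0
```

```bash
python3 - <<'E'
from h import *
f=grab("wrist"); cv2.imwrite("pics/w2.png",f["img"]);print(get_state()["tool_pos"])
E
```

```text
[0.49213963 0.24577252 0.08513182]
```

View pics/w2.png

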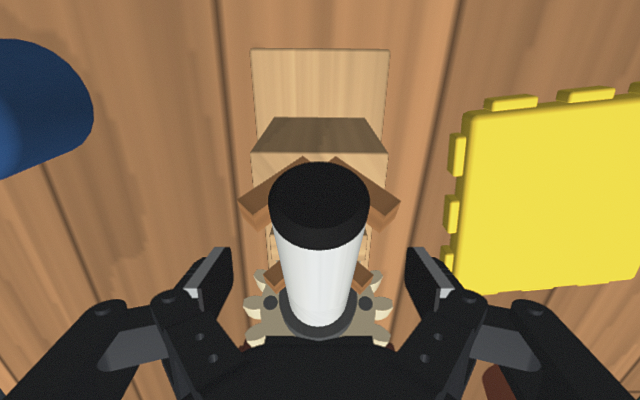

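The tube is centred between the pads (column 318, with the pads at 218 and 418), so I'll close.

Emit:
move_arm:
  deltas:
    - [[0, 0, 0], [0, 0, 0], 1]
    - [[0, 0, 0], [0, 0, 0], 1]
    - [[0, 0, 0], [0, 0, 0], 1]
    - [[0, 0, 0], [0, 0, 0], 1]
    - [[0, 0, 0], [0, 0, 0], 1]
    - [[0, 0, 0], [0, 0, 0], 1]
    - [[0, 0, 0], [0, 0, 0], 1]
  squeeze: 80

```text
time: 5.35
tool_pos: [0.4906, 0.2481, 0.0856]
eef_rot: [0.691, 0.718, -0.061, 0.061]
force: [-6.0, 0.0, 7.3]
finger_gap: 0.0317
gripper_force: 79.1
```

```bash
python3 - <<'E'
from h import *
s=get_state();print(s["force"],s["gripper_force"],s["finger_gap"])
# lift perpendicular to the spindle axis: dir (0,-sin25,cos25)
T=T_tool();Rt=T[:3,:3]; d=np.array([0.0148,-.4226,.906]); 
p1=T[:3,3]+d*.09
print("lift");plan(p1,Rt,n=3,claw=1)
p2=p1+[0,0,.09]
# upright: rotate about world horizontal axis (tool y) by +65deg, then yaw so tool points radially +x
ax=Rt[:,1]; Ru=R.from_rotvec(ax*np.radians(65)).as_matrix()@Rt
Ru=R.from_euler('z',-90-2,degrees=True).as_matrix()@Ru
print(Ru); S=np.eye(4);S[:3,:3]=Rt;S[:3,3]=p1
E
```

```text
[-5.97771716  0.02747189  7.34195214] 79.11868449287397 0.03169247729835845
lift
[[0.0, 0.0, 0.0], [-0.0172, -0.0001, -0.0246], 1],
[[0.0, 0.0, 0.0], [-0.0172, -0.0001, -0.0246], 1],
[[0.0, 0.0, 0.0], [-0.0172, -0.0001, -0.0246], 1],
[[ 5.72321529e-01  3.79710242e-03  8.20020518e-01]
 [ 3.26934285e-04 -9.99990257e-01  4.40227264e-03]
 [ 8.20029244e-01 -2.25142259e-03 -5.72317194e-01]]
```

Emit:
move_arm:
  deltas:
    - [[0, 0, 0], [-0.006, 0, -0.008], 1]
    - [[0, 0, 0], [-0.011, 0, -0.016], 1]
    - [[0, 0, 0], [-0.017, 0, -0.0246], 1]
    - [[0, 0, 0], [-0.017, 0, -0.0246], 1]
    - [[0, 0, 0], [-0.01, 0, -0.05], 1]
    - [[0, 0, 0], [-0.01, 0, -0.05], 1]
    - [[0, 0, 0], [0, 0, 0], 1]

```text
time: 6.22
tool_pos: [0.4959, 0.2075, 0.2718]
eef_rot: [0.691, 0.717, -0.056, 0.065]
force: [-0.5, 0.6, -5.7]
finger_gap: 0.032
gripper_force: 81.1
```

```bash
python3 - <<'E'
from h import *
s=get_state();print(s["time"],s["force"],s["wrist_torque"],s["gripper_force"],s["finger_gap"],s["joints"])
T=T_tool();Rt=T[:3,:3];print(T)
f=grab("scene");cv2.imwrite("pics/s2.png",f["img"][100:300,280:580].repeat(2,0).repeat(2,1))
ax=Rt[:,1]; Ru=R.from_rotvec(ax*np.radians(65)).as_matrix()@Rt
yaw=np.degrees(np.arctan2(Ru[1,2],Ru[0,2]));print(yaw)
Ru=R.from_euler('z',-yaw,degrees=True).as_matrix()@Ru
g=np.array([.499,-.012,.02+.078+.06]); 
print(Ru[:,2]);plan(g+Ru[:,2]*.0187,Ru,claw=1)
E
```

```text
6.225 [-0.45827176  0.60340109 -5.73141182] [0.57728009 0.00100336 0.06767564] 81.05327553311326 0.03202965535843588 [ 0.36853206  0.15804811  0.28949847  1.75006139 -0.16567845  1.90651377]
[[-0.03544529  0.99925241  0.01543565  0.49592957]
 [ 0.98458404  0.03756384 -0.17083096  0.20748847]
 [-0.17128307  0.00914254 -0.98517944  0.2718162 ]
 [ 0.          0.          0.          1.        ]]
91.78792738971778
[ 8.20539375e-01 -1.34558793e-16 -5.71590005e-01]
[[-0.059, 0.078, 0.14], [-0.0178, 0.001, 0.0143], 1],
[[-0.059, 0.078, 0.14], [-0.0186, 0.0027, 0.013], 1],
[[-0.059, 0.078, 0.14], [-0.0191, 0.0047, 0.0117], 1],
[[-0.059, 0.078, 0.14], [-0.0192, 0.0067, 0.0105], 1],
[[-0.059, 0.078, 0.14], [-0.0189, 0.0088, 0.0095], 1],
[[-0.059, 0.078, 0.14], [-0.0182, 0.0108, 0.0086], 1],
[[-0.059, 0.078, 0.14], [-0.0172, 0.0128, 0.0079], 1],
[[-0.059, 0.078, 0.14], [-0.0158, 0.0147, 0.0074], 1],
[[-0.059, 0.078, 0.14], [-0.0142, 0.0164, 0.0072], 1],
[[-0.059, 0.078, 0.14], [-0.0124, 0.0178, 0.0071], 1],
[[-0.059, 0.078, 0.14], [-0.0104, 0.019, 0.0073], 1],
```

View pics/s2.png

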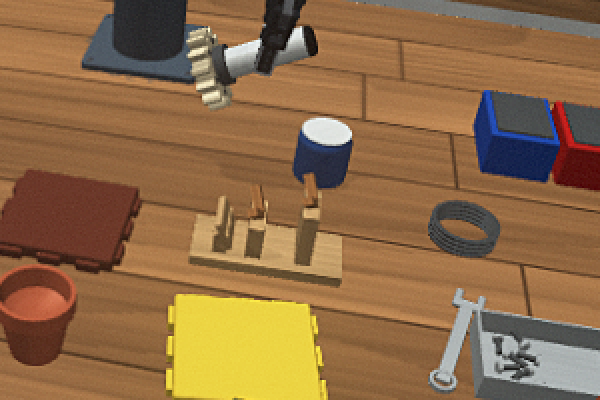

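```bash
python3 - <<'E'
from h import *
T=T_tool();Rt=T[:3,:3]
ax=Rt[:,1]; Ru=R.from_rotvec(ax*np.radians(65)).as_matrix()@Rt
yaw=np.degrees(np.arctan2(Ru[1,2],Ru[0,2]))
Ru=R.from_euler('z',-yaw,degrees=True).as_matrix()@Ru
g=np.array([.499,-.012,.24]); 
plan(g+Ru[:,2]*.0187,Ru,claw=1)
E
```

```text
[[-0.059, 0.079, 0.141], [-0.0191, 0.001, 0.0069], 1],
[[-0.059, 0.079, 0.141], [-0.0193, 0.0033, 0.0056], 1],
[[-0.059, 0.079, 0.141], [-0.019, 0.0058, 0.0043], 1],
[[-0.059, 0.079, 0.141], [-0.0183, 0.0082, 0.0033], 1],
[[-0.059, 0.079, 0.141], [-0.0173, 0.0105, 0.0024], 1],
[[-0.059, 0.079, 0.141], [-0.0158, 0.0127, 0.0018], 1],
[[-0.059, 0.079, 0.141], [-0.014, 0.0147, 0.0014], 1],
[[-0.059, 0.079, 0.141], [-0.0119, 0.0165, 0.0013], 1],
[[-0.059, 0.079, 0.141], [-0.0096, 0.0179, 0.0015], 1],
[[-0.059, 0.079, 0.141], [-0.0071, 0.019, 0.0019], 1],
[[-0.059, 0.079, 0.141], [-0.0045, 0.0197, 0.0026], 1],
```

Emit:
move_arm:
  deltas:
    - [[-0.059, 0.079, 0.141], [-0.0191, 0.001, 0.0069], 1]
    - [[-0.059, 0.079, 0.141], [-0.0193, 0.0033, 0.0056], 1]
    - [[-0.059, 0.079, 0.141], [-0.019, 0.0058, 0.0043], 1]
    - [[-0.059, 0.079, 0.141], [-0.0183, 0.0082, 0.0033], 1]
    - [[-0.059, 0.079, 0.141], [-0.0173, 0.0105, 0.0024], 1]
    - [[-0.059, 0.079, 0.141], [-0.0158, 0.0127, 0.0018], 1]
    - [[-0.059, 0.079, 0.141], [-0.014, 0.0147, 0.0014], 1]
    - [[-0.059, 0.079, 0.141], [-0.0119, 0.0165, 0.0013], 1]
    - [[-0.059, 0.079, 0.141], [-0.0096, 0.0179, 0.0015], 1]
    - [[-0.059, 0.079, 0.141], [-0.0071, 0.019, 0.0019], 1]

```text
time: 7.52
tool_pos: [0.5094, 0.0068, 0.2224]
eef_rot: [0.904, 0.073, 0.421, 0.007]
force: [-29.2, -4.4, 31.1]
finger_gap: 0.032
gripper_force: 82.2
```

Emit:
move_arm:
  deltas:
    - [[-0.059, 0.079, 0.141], [-0.0045, 0.0197, 0.0026], 1]
    - [[0, 0, 0], [0, 0, 0], 1]
    - [[0, 0, 0], [0, 0, 0], 1]

```text
time: 7.9
tool_pos: [0.5318, -0.0136, 0.2241]
eef_rot: [0.892, 0.001, 0.453, -0.0]
force: [-0.6, -0.1, -6.2]
finger_gap: 0.0319
gripper_force: 80.6
```

```bash
cat >> h.py <<'E'
def spindle(names=("scene","top")):
    """tube axis direction & points from cameras"""
    for n in names:
        f=grab(n);P=cloud(f);D=spotter.silhouettes(f,"spindle_centre")
        cv2.imwrite("pics/_%s.png"%n,f["img"])
        if not D: print(n,"none");continue
        X=P[D[0]["region"]];X=X[~np.isnan(X[:,0])]
        print(n,D[0]["p"],D[0]["position"],len(X),np.percentile(X,[1,50,99],axis=0).round(4).tolist())
    return f,P,D
E
python3 - <<'E'
from h import *
np.set_printoptions(suppress=True,precision=4)
s=get_state();print(s["time"],s["force"],s["wrist_torque"],s["joints"]);print(T_tool())
spindle()
import subprocess
im=cv2.imread("pics/_scene.png");cv2.imwrite("pics/s3.png",cv2.resize(im[80:280,180:480],None,fx=2.6,fy=2.6))
E
```

```text
7.9 [-0.6152 -0.1382 -6.1572] [0.0194 1.739  0.0133] [-0.2935 -0.9884 -0.9517  0.6883  0.2368  2.9639]
[[ 0.5896  0.0015  0.8077  0.5318]
 [ 0.0013 -1.      0.0009 -0.0136]
 [ 0.8077  0.0005 -0.5896  0.2241]
 [ 0.      0.      0.      1.    ]]
scene 0.56 [310.7, 153.1] 1295 [[0.478, -0.0548, 0.1578], [0.5332, -0.0075, 0.1897], [0.5621, 0.0319, 0.2881]]
top 0.9 [327.6, 176.0] 446 [[0.4996, -0.0514, 0.1751], [0.5115, -0.0142, 0.2851], [0.5518, 0.0232, 0.2958]]
```

View pics/s3.png

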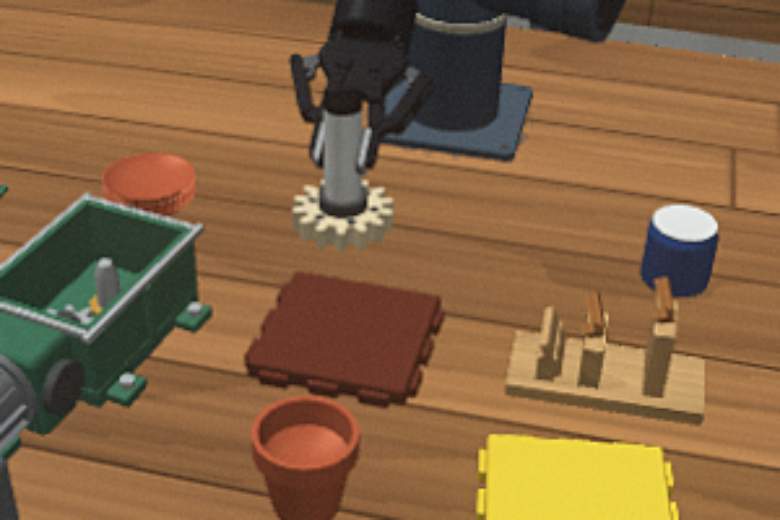

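The spindle hangs upright over the tile, but j2 is at its limit (-0.988). I'll fit a kinematic model to find a placing pose with margin.

```bash
cat > kin.py <<'E'
import numpy as np
from scipy.optimize import least_squares
from scipy.spatial.transform import Rotation as R
Rz=lambda a:R.from_euler('z',a).as_matrix(); Ry=lambda a:R.from_euler('y',a).as_matrix()
D=[([-1.37782,.04873,.09759,1.62200,0,1.44299],[.1654,-.4976,.2301]),
([.327,.1177,.2531,1.7088,.0007,1.855],[.4905,.2373,.2711]),
([.36853,.15805,.2895,1.75006,-.16568,1.90651],[.4959,.2075,.2718]),
([-.2935,-.9884,-.9517,.6883,.2368,2.9639],[.5318,-.0136,.2241])]
def fk(j,q):
    h,L1,L2,d,Lt,x1=q
    return Rz(j[0])@(np.array([0,d,h])+Ry(j[1])@[x1,0,L1]+Ry(j[1]-j[2])@[L2,0,0]+Ry(j[1]-j[2]+j[3])@Rz(j[4])@[Lt,0,0])
def fit():
    f=lambda q:np.concatenate([fk(j,q)-p for j,p in D]+[1e-3*(q-q0)])
    q0=np.array([.25,.28,.3,.067,.31,0.]); s=least_squares(f,q0); return s.x,f(s.x)
Q,res=fit()
lo=np.array([-2.91,-.99,-1.21,-2.12,-1.49]);hi=np.array([2.91,1.94,1.42,2.29,1.47])
def ik(p,zt,x0):
    def f(j):
        v=Rz(j[0])@Ry(j[1]-j[2]+j[3])@Rz(j[4])@[1,0,0]
        return np.r_[(fk(j,Q)-p)*5,v-zt]
    s=least_squares(f,np.clip(x0,lo+.02,hi-.02),bounds=(lo,hi)); return s.x,np.abs(s.fun).max()
E
python3 - <<'E'
from kin import *
np.set_printoptions(suppress=True,precision=3)
print(Q,res[:-6])
# grasp relative: upright spindle, tool tilt 36 below horizontal, azimuth az, grasp point s=77 above foot
for x in (.5,.53,.545):
  for z in (.20,.1):
    for az in (-60,-30,0,30,60,90):
        for t in (36,):
            a,b=np.radians([az,t]);zt=np.array([np.cos(a)*np.cos(b),np.sin(a)*np.cos(b),-np.sin(b)])
            best=min((ik(np.array([x,-.012,z])+zt*.0187,zt,np.array(x0)) for x0 in ([-.3,-.9,-.9,.7,.2],[-.3,0,0,.7,0],[.6,0,-.5,.5,0.])),key=lambda t:t[1])
            print(x,z,az,best[0],round(best[1],4))
E
```

```text
[0.232 0.29  0.509 0.067 0.317 0.001] [ 0.001 -0.003 -0.001 -0.002 -0.001  0.    -0.001 -0.001  0.001 -0.
  0.001  0.   ]
0.5 0.2 -60 [ 0.322 -0.24  -0.515  1.027 -0.915] 0.0
0.5 0.2 -30 [ 0.141 -0.775 -0.902  0.618 -0.522] 0.0
0.5 0.2 0 [-0.294 -0.99  -1.002  0.682  0.233] 0.0439
0.5 0.2 30 [-0.639 -0.724 -0.871  0.924  0.837] 0.0
0.5 0.2 60 [-0.681 -0.196 -0.477  1.502  0.926] 0.0
0.5 0.2 90 [-0.589  0.228 -0.048  1.948  0.738] 0.0
0.5 0.1 -60 [ 0.322 -0.087 -0.59   0.799 -0.915] 0.0
0.5 0.1 -30 [ 0.141 -0.623 -1.011  0.357 -0.522] 0.0
0.5 0.1 0 [-0.303 -0.985 -1.21   0.441  0.242] 0.0127
0.5 0.1 30 [-0.639 -0.568 -0.975  0.664  0.837] 0.0
0.5 0.1 60 [-0.681 -0.045 -0.549  1.278  0.926] 0.0
0.5 0.1 90 [-0.589  0.354 -0.111  1.759  0.738] 0.0
0.53 0.2 -60 [ 0.301 -0.139 -0.426  0.99  -0.909] 0.0
0.53 0.2 -30 [ 0.128 -0.625 -0.807  0.558 -0.513] 0.0
0.53 0.2 0 [-0.275 -0.904 -0.976  0.574  0.222] 0.0
0.53 0.2 30 [-0.586 -0.584 -0.779  0.825  0.81 ] 0.0
0.53 0.2 60 [-0.64  -0.1   -0.389  1.44   0.933] 0.0
0.53 0.2 90 [-0.56   0.319  0.057  1.941  0.755] 0.0
0.53 0.1 -60 [ 0.301  0.009
[... 241 characters left out ...]
53 0.1 90 [-0.56   0.438 -0.006  1.758  0.755] 0.0
0.545 0.2 -60 [ 0.291 -0.09  -0.38   0.975 -0.906] 0.0
0.545 0.2 -30 [ 0.122 -0.556 -0.76   0.534 -0.509] 0.0
0.545 0.2 0 [-0.261 -0.813 -0.925  0.534  0.211] 0.0
0.545 0.2 30 [-0.562 -0.518 -0.734  0.785  0.798] 0.0
0.545 0.2 60 [-0.621 -0.052 -0.343  1.412  0.936] 0.0
0.545 0.2 90 [-0.547  0.364  0.112  1.94   0.763] 0.0
0.545 0.1 -60 [ 0.291  0.055 -0.449  0.76  -0.906] 0.0
0.545 0.1 -30 [ 0.122 -0.395 -0.851  0.282 -0.509] 0.0
0.545 0.1 0 [-0.261 -0.665 -1.038  0.272  0.211] 0.0
0.545 0.1 30 [-0.562 -0.357 -0.822  0.535  0.798] 0.0
0.545 0.1 60 [-0.621  0.091 -0.411  1.201  0.936] 0.0
0.545 0.1 90 [-0.547  0.481  0.049  1.76   0.763] 0.0
```

```bash
python3 - <<'E'
from h import *
T=T_tool();Rt=T[:3,:3]
Ru=R.from_euler('z',60,degrees=True).as_matrix()@Rt
g=np.array([.503,-.012,.19]); print(Ru)
plan(g+Ru[:,2]*.0187,Ru,claw=1,rmax=.15)
E
```

```text
[[ 0.28906407  0.86692336  0.4060614 ]
 [ 0.50639059 -0.4984365   0.70365448]
 [ 0.81241032  0.00222444 -0.58308191]]
[[0.122, 0.0, -0.087], [-0.0078, -0.0021, 0.0016], 1],
[[0.122, 0.0, -0.087], [-0.0076, -0.0026, 0.0019], 1],
[[0.122, 0.0, -0.087], [-0.0073, -0.003, 0.0022], 1],
[[0.122, 0.0, -0.087], [-0.0071, -0.0034, 0.0026], 1],
[[0.122, 0.0, -0.087], [-0.0068, -0.0036, 0.003], 1],
[[0.122, 0.0, -0.087], [-0.0064, -0.0038, 0.0035], 1],
[[0.122, 0.0, -0.087], [-0.0061, -0.0039, 0.0039], 1],
```

Emit:
move_arm:
  deltas:
    - [[0.122, 0, -0.087], [-0.0078, -0.0021, 0.0016], 1]
    - [[0.122, 0, -0.087], [-0.0076, -0.0026, 0.0019], 1]
    - [[0.122, 0, -0.087], [-0.0073, -0.003, 0.0022], 1]
    - [[0.122, 0, -0.087], [-0.007, -0.0034, 0.0026], 1]
    - [[0.122, 0, -0.087], [-0.0068, -0.0036, 0.003], 1]
    - [[0.122, 0, -0.087], [-0.0064, -0.0038, 0.0035], 1]
    - [[0.122, 0, -0.087], [-0.006, -0.0039, 0.0039], 1]
    - [[0, 0, 0], [0, 0, 0], 1]
    - [[0, 0, 0], [0, 0, 0], 1]

```text
time: 9.22
tool_pos: [0.5116, 0.0002, 0.1794]
eef_rot: [0.77, 0.446, 0.395, -0.227]
force: [0.2, 0.5, -5.3]
finger_gap: 0.0322
gripper_force: 81.3
```

```bash
python3 - <<'E'
from h import *
np.set_printoptions(suppress=True,precision=4)
s=get_state();print(s["time"],s["force"],s["wrist_torque"],s["joints"]);print(T_tool())
for n in ("scene","top"):
    f=grab(n);P=cloud(f);D=spotter.silhouettes(f,"spindle_centre");print(n,[d["p"] for d in D])
    if not D: continue
    m=D[0]["region"];X=P[m];I=f["img"][m].astype(int);ok=~np.isnan(X[:,0]);X=X[ok];I=I[ok]
    print(np.percentile(X,[1,50,99],axis=0))
    hsv=cv2.cvtColor(f["img"],cv2.COLOR_BGR2HSV)[m][ok]
    c=(hsv[:,1]>35)&(hsv[:,2]>90); G=X[c]; z=np.median(G[:,2]); 
    for k in range(3):
        # top face plane RANSAC-lite
        best=None
    rng=np.random.default_rng(0);bi=0
    for _ in range(500):
        a=G[rng.choice(len(G),3,False)];nn=np.cross(a[1]-a[0],a[2]-a[0]);l=np.linalg.norm(nn)
        if l<1e-5: continue
        nn/=l; 
        if abs(nn[2])<.8: continue
        inl=abs((G-a[0])@nn)<.0015
        if inl.sum()>bi: bi=inl.sum();bb=inl
    H=G[bb];c0=H.mean(0);nn=np.linalg.svd(H-c0)[2][2];nn*=np.sign(nn[2]);print("gear face",len(G),bi,c0,nn)
    print("box",H.min(0),H.max(0))
    t=X[(X[:,2]>c0[2]+.02)]
    if len(t)>60:
        A=[]
        for zz in np.arange(c0[2]+.02,c0[2]+.105,.01):
            q=t[abs(t[:,2]-zz)<.005]
            if len(q)>4: A.append([zz,*q[:,:2].mean(0),len(q)])
        print(np.array(A))
im=cv2.imread("pics/_scene.png")
E
```

```text
9.225 [ 0.1697  0.4648 -5.3029] [-1.4714  0.9019 -0.0095] [-0.6747 -0.0624 -0.3815  1.458   0.9305  1.3131]
[[ 0.2902  0.8669  0.4053  0.5116]
 [ 0.5077 -0.4985  0.7027  0.0002]
 [ 0.8112  0.0019 -0.5848  0.1794]
 [ 0.      0.      0.      1.    ]]
scene [0.78]
[[ 0.4683 -0.0533  0.1132]
 [ 0.5189 -0.0036  0.1375]
 [ 0.5492  0.0338  0.2433]]
gear face 539 213 [ 0.5162 -0.0066  0.1334] [0.0252 0.0071 0.9997]
box [ 0.4695 -0.0525  0.1309] [0.5517 0.0349 0.1358]
[[ 0.1534  0.5166 -0.0073 27.    ]
 [ 0.1634  0.5168 -0.0069 41.    ]
 [ 0.1734  0.515  -0.0003 33.    ]
 [ 0.1834  0.5137  0.0016 22.    ]
 [ 0.1934  0.516   0.0006 26.    ]
 [ 0.2034  0.5174 -0.0043 40.    ]
 [ 0.2134  0.5175 -0.0057 43.    ]
 [ 0.2234  0.5187 -0.0071 48.    ]
 [ 0.2334  0.5194 -0.0064 50.    ]]
top []
```

Emit:
move_arm:
  deltas:
    - [[-0.013, 0.013, -0.018], [-0.02, 0, 0.0145], 1]
    - [[0, 0, 0], [-0.02, 0, 0.0145], 1]
    - [[0, 0, 0], [-0.016, 0, 0.0115], 1]
    - [[0, 0, 0], [-0.011, 0, 0.008], 1]
    - [[0, 0, 0], [-0.0024, 0, 0.0018], 1]
    - [[0, 0, 0], [0, 0, 0], 1]

```text
time: 10.18
tool_pos: [0.5125, 0.0014, 0.0937]
eef_rot: [0.765, 0.449, 0.405, -0.223]
force: [-0.1, -0.1, -6.2]
finger_gap: 0.032
gripper_force: 81.8
```

Emit:
move_arm:
  deltas:
    - [[0, 0, 0], [-0.0016, 0, 0.0012], 1]
    - [[0, 0, 0], [-0.0016, 0, 0.0012], 1]
    - [[0, 0, 0], [0, 0, 0], 1]

```text
time: 10.55
tool_pos: [0.5124, 0.0015, 0.0889]
eef_rot: [0.765, 0.448, 0.404, -0.224]
force: [-0.1, 0.7, -6.0]
finger_gap: 0.0317
gripper_force: 81.8
```

Emit:
move_arm:
  deltas:
    - [[0, 0, 0], [-0.0012, 0, 0.0009], 1]
    - [[0, 0, 0], [-0.0012, 0, 0.0009], 1]

```text
time: 10.8
tool_pos: [0.5128, 0.0017, 0.0865]
eef_rot: [0.765, 0.448, 0.405, -0.224]
force: [-1.5, 0.6, 0.1]
finger_gap: 0.0318
gripper_force: 82.1
```

Emit:
move_arm:
  deltas:
    - [[0, 0, 0], [-0.0012, 0, 0.0009], 1]
    - [[0, 0, 0], [0, 0, 0], 1]

```text
time: 11.05
tool_pos: [0.5132, 0.0016, 0.0863]
eef_rot: [0.765, 0.447, 0.406, -0.224]
force: [-4.4, -1.8, 5.1]
finger_gap: 0.0318
gripper_force: 83.3
```

Emit:
move_arm:
  deltas:
    - [[0, 0, 0], [0, 0, 0], 1]
    - [[0, 0, 0], [0, 0, 0], 0.2]
    - [[0, 0, 0], [0, 0, 0], -0.3]
    - [[0, 0, 0], [0, 0, 0], -1]
    - [[0, 0, 0], [0, 0, 0], -1]
    - [[0, 0, 0], [0, 0, 0], -1]
    - [[0, 0, 0], [0, 0, 0], -1]
  squeeze: 20

```text
time: 11.92
tool_pos: [0.5125, 0.0016, 0.0844]
eef_rot: [0.765, 0.448, 0.405, -0.224]
force: [0.3, 0.5, -0.9]
finger_gap: 0.0856
gripper_force: 0.0
```

```bash
python3 - <<'E'
from h import *
s=get_state();print(s["time"],s["force"],s["finger_gap"],s["joints"].round(2))
spindle(("scene",))
# retreat: back along tool z 0.13, then to view pose above case
T=T_tool();Rt=T[:3,:3]
p=T[:3,3]-Rt[:,2]*.13; print(p)
T2=T.copy();T2[:3,3]=p
print("to down over case");plan([.38,-.15,.30],down(40),start=T2)
from kin import *
for yaw,pos in ((0,[.5,-.01,.2]),(0,[.5,-.27,.25])): print(ik(np.array(pos),np.array([0,0,-1.]),np.array([-.5,0,0,1.5,0])))
E
```

```text
11.925 [ 0.33176885  0.50970452 -0.93128056] 0.08557411284607781 [-0.68  0.03 -0.5   1.24  0.95  1.3 ]
scene 0.69 [314.9, 197.4] 1106 [[0.4547, -0.0485, 0.0197], [0.5206, -0.0042, 0.0488], [0.5508, 0.0346, 0.1516]]
[ 0.45814466 -0.09008283  0.15881009]
to down over case
[[-0.025, -0.159, 0.056], [0.0107, -0.0058, -0.026], -1],
[[-0.025, -0.159, 0.056], [0.0061, -0.0056, -0.0274], -1],
[[-0.025, -0.159, 0.056], [0.0014, -0.0052, -0.0282], -1],
[[-0.025, -0.159, 0.056], [-0.0034, -0.0044, -0.0282], -1],
[[-0.025, -0.159, 0.056], [-0.008, -0.0034, -0.0273], -1],
[[-0.025, -0.159, 0.056], [-0.0124, -0.0021, -0.0258], -1],
(array([-1.54130302e-01, -5.06345414e-02, -5.93033126e-02,  1.56212756e+00,
       -1.48812059e-17]), np.float64(1.0090683969094427e-14))
(array([-6.13100951e-01,  1.96668276e-01,  2.97089450e-01,  1.67121750e+00,
        4.90042548e-11]), np.float64(3.961694134543761e-10))
```

```bash
python3 - <<'E'
from h import *
T=T_tool();Rt=T[:3,:3]
T2=T.copy();T2[:3,3]=T[:3,3]-Rt[:,2]*.13+[0,0,.08]
plan([.577,-.234,.30],down(58),start=T2)
E
```

```text
[[0.0, -0.16, 0.007], [0.0016, 0.0293, -0.0145], -1],
[[0.0, -0.16, 0.007], [-0.0005, 0.0293, -0.0146], -1],
[[0.0, -0.16, 0.007], [-0.0026, 0.0293, -0.0143], -1],
[[0.0, -0.16, 0.007], [-0.0046, 0.0294, -0.0137], -1],
[[0.0, -0.16, 0.007], [-0.0066, 0.0294, -0.0128], -1],
[[0.0, -0.16, 0.007], [-0.0083, 0.0294, -0.0117], -1],
```

Emit:
move_arm:
  deltas:
    - [[0, 0, 0], [0, 0, -0.02], -1]
    - [[0, 0, 0], [0, 0, -0.035], -1]
    - [[0, 0, 0], [0, 0, -0.035], -1]
    - [[0, 0, 0], [0, 0, -0.04], -1]
    - [[0, 0, 0], [0.0324, 0, -0.0234], -1]
    - [[0, 0, 0], [0.0324, 0, -0.0234], -1]
    - [[0, 0, 0], [0, 0, 0], -1]

```text
time: 12.9
tool_pos: [0.4572, -0.0918, 0.2418]
eef_rot: [0.765, 0.45, 0.405, -0.221]
force: [-0.4, -0.1, 0.1]
finger_gap: 0.085
gripper_force: 0.0
```

Emit:
move_arm:
  deltas:
    - [[0, -0.16, 0.007], [0.0016, 0.0293, -0.0145], -1]
    - [[0, -0.16, 0.007], [-0.0005, 0.0293, -0.0145], -1]
    - [[0, -0.16, 0.007], [-0.0026, 0.0293, -0.0143], -1]
    - [[0, -0.16, 0.007], [-0.0046, 0.0293, -0.0137], -1]
    - [[0, -0.16, 0.007], [-0.0066, 0.0293, -0.0128], -1]
    - [[0, -0.16, 0.007], [-0.0083, 0.0293, -0.0117], -1]
    - [[0, 0, 0], [0, 0, 0], -1]

```text
time: 13.78
tool_pos: [0.5774, -0.2328, 0.2975]
eef_rot: [0.873, 0.487, 0.0, -0.001]
force: [0.1, -0.7, -1.3]
finger_gap: 0.0854
gripper_force: 0.0
```

```bash
python3 - <<'E'
from h import *
np.set_printoptions(suppress=True,precision=4)
print(get_state()["time"],T_tool())
f=grab("wrist");P=cloud(f);np.savez("case.npz",P=P,img=f["img"],W=f["W"],mtx=f["mtx"],k1=f["k1"])
cv2.imwrite("pics/w4.png",f["img"])
for q in ("pinion_axle","case_seat"): print([(d["p"],d["position"]) for d in spotter.search_frame(f,q)])
print(proj(f,[[.525,-.256,.074],[.597,-.269,.044]]))
E
```

```text
13.775 [[ 0.5253  0.8509  0.0003  0.5774]
 [ 0.8509 -0.5253  0.0014 -0.2328]
 [ 0.0014 -0.0005 -1.      0.2975]
 [ 0.      0.      0.      1.    ]]
[(0.69, [349.8, 171.3])]
[(0.63, [349.6, 175.4])]
[[293.0876 204.2792]
 [343.5948 179.1838]]
```

View pics/w4.png

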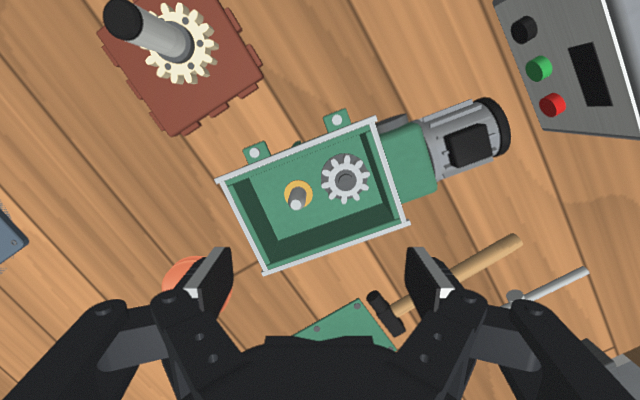

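The picture shows the pinion at (345,179), the post at (296,203), and the standing spindle's gear at (180,45). I'll rectify both gears to measure their phases and fit the case frame.

```bash
cat >> h.py <<'E'
def ortho(f,c,z,half,px=.0004):
    n=int(2*half/px); g=(np.arange(n)+.5)*px-half
    xx,yy=np.meshgrid(c[0]+g,c[1]+g); uv=proj(f,np.stack([xx.ravel(),yy.ravel(),np.full(xx.size,z)],1)).reshape(n,n,2).astype(np.float32)
    return cv2.remap(f["img"],uv[...,0],uv[...,1],cv2.INTER_CUBIC),xx,yy   # row ~ +y, col ~ +x
def phase(M,xx,yy,c,N,r0,r1):
    dx,dy=xx-c[0],yy-c[1];rr=np.hypot(dx,dy);k=(rr>r0)&(rr<r1);th=np.arctan2(dy,dx)[k]
    S=(M[k]*np.exp(1j*N*th)).sum()/k.sum(); S1=(M[k]*np.exp(1j*th)).sum()/k.sum()
    return np.degrees(np.angle(S))/N, abs(S), abs(S1)
E
cat > meas.py <<'E'
from h import *
np.set_printoptions(suppress=True,precision=4)
d=np.load("case.npz");f={k:d[k] for k in d.files};f["k1"]=float(f["k1"]);P=f["P"]
hsv=cv2.cvtColor(f["img"],cv2.COLOR_BGR2HSV)
near=lambda c,rad:np.hypot(P[...,0]-c[0],P[...,1]-c[1])<rad
# rim
rim=(abs(P[...,2]-.095)<.006)&near([.555,-.262],.14)&(P[...,0]<.66)
X=P[rim];b=cv2.minAreaRect((X[:,:2]*1000).astype(np.float32));print("rim",len(X),np.median(X[:,2]),b)
pin=near([.597,-.269],.045)&(P[...,2]>.036)&(P[...,2]<.052)&(hsv[...,1]<60);X=P[pin];print("pinion",pin.sum(),X.mean(0),cv2.minEnclosingCircle((X[:,:2]*1000).astype(np.float32)))
po=near([.525,-.256],.03)&(P[...,2]>.067)&(P[...,2]<.08);X=P[po];print("post top",po.sum(),X.mean(0))
g=near([.5106,-.009],.06)&(P[...,2]>.034)&(P[...,2]<.046);X=P[g];print("gear",g.sum(),np.median(X[:,2]),cv2.minEnclosingCircle((X[:,:2]*1000).astype(np.float32)))
st=near([.5106,-.009],.03)&(P[...,2]>.146);X=P[st];print("tube top",st.sum(),X.mean(0),cv2.minEnclosingCircle((X[:,:2]*1000).astype(np.float32)))
o1,x1,y1=ortho(f,[.597,-.269],.044,.05);o2,x2,y2=ortho(f,[.5106,-.009],.04,.06)
cv2.imwrite("pics/orth.png",np.hstack([cv2.resize(o1,(390,390)),cv2.resize(o2,(390,390))]))
E
python3 meas.py
```

```text
rim 6358 0.0950746002060518 ((560.363037109375, -263.50128173828125), (144.52825927734375, 217.6060028076172), 79.56401062011719)
pinion 1225 [ 0.5991 -0.2688  0.0446] ((598.5689697265625, -270.2454833984375), 34.46324920654297)
post top 157 [ 0.529  -0.256   0.0727]
gear 2191 0.04037061179264401 ((507.3550109863281, -11.515124320983887), 47.032875061035156)
tube top 1239 [ 0.5082 -0.0133  0.1499] ((506.96051025390625, -12.014115333557129), 17.654441833496094)
```

View pics/orth.png

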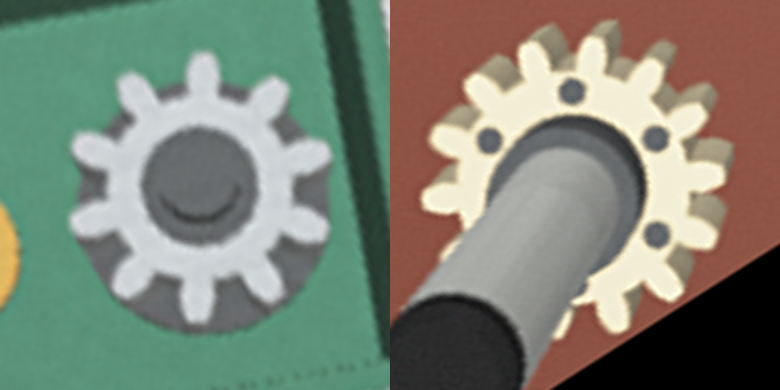

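```bash
cat >> h.py <<'E'
def centred(M,xx,yy,c,N,r0,r1):
    best=max(((phase(M,xx,yy,(c[0]+a,c[1]+b),N,r0,r1)[1],a,b) for a in np.arange(-.003,.0031,.0005) for b in np.arange(-.003,.0031,.0005)))
    cc=(c[0]+best[1],c[1]+best[2]);return cc,phase(M,xx,yy,cc,N,r0,r1)
def need(phi_p,alpha):
    dp=(phi_p-alpha-180+18)%36-18
    return alpha-dp*10/14+180/14, dp   # gear tooth angle wanted, mod 360/14
E
cat > meas2.py <<'E'
from meas import *
m1=(cv2.cvtColor(o1,cv2.COLOR_BGR2HSV)[...,2]>155)&(cv2.cvtColor(o1,cv2.COLOR_BGR2HSV)[...,1]<60)
h2=cv2.cvtColor(o2,cv2.COLOR_BGR2HSV); m2=(h2[...,2]>205)&(h2[...,1]>15)
c1,p1=centred(m1*1.,x1,y1,[.5986,-.2702],10,.025,.034);print("pinion",c1,p1)
c2,p2=centred(m2*1.,x2,y2,[.5074,-.0115],14,.037,.046);print("gear",c2,p2)
a=-10.44;w,dp=need(p1[0],a);print("want",w,"dp",dp,"turn",(w-p2[0]+90/7)%(180/7)-90/7)
E
python3 meas2.py
```

```text
rim 6358 0.0950746002060518 ((560.363037109375, -263.50128173828125), (144.52825927734375, 217.6060028076172), 79.56401062011719)
pinion 1225 [ 0.5991 -0.2688  0.0446] ((598.5689697265625, -270.2454833984375), 34.46324920654297)
post top 157 [ 0.529  -0.256   0.0727]
gear 2191 0.04037061179264401 ((507.3550109863281, -11.515124320983887), 47.032875061035156)
tube top 1239 [ 0.5082 -0.0133  0.1499] ((506.96051025390625, -12.014115333557129), 17.654441833496094)
pinion (np.float64(0.5986), np.float64(-0.2707)) (np.float64(-16.527642018528827), np.float64(0.30207082301214977), np.float64(0.009987528104942892))
gear (np.float64(0.5069), np.float64(-0.0115)) (np.float64(-4.918787034946353), np.float64(0.24526960107123863), np.float64(0.07910489953089032))
want 6.765458584663458 dp -6.08764201852884 turn 11.684245619609811
```

```bash
python3 - <<'E'
from h import *
plan([.507,-.012,.25],down(58))
E
```

```text
[[-0.0, -0.001, 0.0], [0.0381, -0.0435, 0.0123], -1],
[[-0.0, -0.001, 0.0], [0.0381, -0.0435, 0.0123], -1],
[[-0.0, -0.001, 0.0], [0.0381, -0.0435, 0.0122], -1],
[[-0.0, -0.001, 0.0], [0.0381, -0.0436, 0.0122], -1],
```

Emit:
move_arm:
  deltas:
    - [[0, 0, 0], [0.038, -0.0435, 0.012], -1]
    - [[0, 0, 0], [0.038, -0.0435, 0.012], -1]
    - [[0, 0, 0], [0.038, -0.0435, 0.012], -1]
    - [[0, 0, 0], [0.038, -0.0435, 0.012], -1]
    - [[0, 0, 0], [0, 0, 0], -1]
    - [[0, 0, 0], [0, 0, 0], -1]

```text
time: 14.68
tool_pos: [0.5067, -0.0136, 0.2521]
eef_rot: [0.874, 0.485, 0.001, 0.001]
force: [0.1, -0.2, 0.6]
finger_gap: 0.0854
gripper_force: 0.0
```

```bash
python3 - <<'E'
from h import *
np.set_printoptions(suppress=True,precision=4)
T=T_tool();print(T)
f=grab("wrist");P=cloud(f);near=lambda c,rad:np.hypot(P[...,0]-c[0],P[...,1]-c[1])<rad
st=near([.507,-.012],.03)&(P[...,2]>.146)&(P[...,2]<.156);X=P[st];c,rr=cv2.minEnclosingCircle((X[:,:2]*1000).astype(np.float32));print("tube top",X[:,2].mean(),c,rr)
g=near([.507,-.012],.06)&(P[...,2]>.034)&(P[...,2]<.046);X=P[g];print("gear",len(X),cv2.minEnclosingCircle((X[:,:2]*1000).astype(np.float32)))
o2,x2,y2=ortho(f,[.507,-.0115],.04,.06);h2=cv2.cvtColor(o2,cv2.COLOR_BGR2HSV); m2=(h2[...,2]>205)&(h2[...,1]>15)
print(centred(m2*1.,x2,y2,[.507,-.0115],14,.037,.046)); cv2.imwrite("pics/o2b.png",o2)
plan([c[0]/1000,c[1]/1000,.103],T[:3,:3],n=4)
E
```

```text
[[ 0.529   0.8486  0.0027  0.5067]
 [ 0.8486 -0.529   0.0001 -0.0136]
 [ 0.0015  0.0022 -1.      0.2521]
 [ 0.      0.      0.      1.    ]]
tube top 0.14982032726753164 (507.54302978515625, -11.116209983825684) 17.096107482910156
gear 1858 ((507.326904296875, -11.10598373413086), 46.57439422607422)
((np.float64(0.507), np.float64(-0.0115)), (np.float64(-5.022777467379242), np.float64(0.24430099242018022), np.float64(0.08087312010761072)))
[[0.0, -0.0, -0.0], [0.0006, -0.0004, 0.0373], -1],
[[0.0, -0.0, -0.0], [0.0006, -0.0004, 0.0373], -1],
[[0.0, -0.0, -0.0], [0.0006, -0.0004, 0.0373], -1],
[[0.0, -0.0, -0.0], [0.0006, -0.0004, 0.0373], -1],
```

Emit:
move_arm:
  deltas:
    - [[0, 0, 0], [0.0006, -0.0004, 0.037], -1]
    - [[0, 0, 0], [0.0006, -0.0004, 0.037], -1]
    - [[0, 0, 0], [0.0006, -0.0004, 0.037], -1]
    - [[0, 0, 0], [0.0006, -0.0004, 0.037], -1]
    - [[0, 0, 0], [0, 0, 0], -1]
    - [[0, 0, 0], [0, 0, 0], 1]
    - [[0, 0, 0], [0, 0, 0], 1]
    - [[0, 0, 0], [0, 0, 0], 1]
    - [[0, 0, 0], [0, 0, 0], 1]
    - [[0, 0, 0], [0, 0, 0], 1]
  squeeze: 50

```text
time: 15.98
tool_pos: [0.5083, -0.0098, 0.1059]
eef_rot: [0.874, 0.486, 0.002, 0.001]
force: [-1.9, 1.5, 5.4]
finger_gap: 0.0329
gripper_force: 49.0
```

Emit:
move_arm:
  deltas:
    - [[0, 0, 0], [0, 0, 0], 1]
    - [[0, 0, 0], [0, 0, 0], 1]
    - [[0, 0, 0], [0, 0, -0.02], 1]
    - [[0, 0, 0], [0, 0, -0.05], 1]
    - [[0, 0, 0], [0, 0, -0.05], 1]
    - [[0, 0, 0], [0, 0, -0.02], 1]
    - [[0, 0, 0], [0, 0, 0], 1]

```text
time: 16.85
tool_pos: [0.5082, -0.0102, 0.2449]
eef_rot: [0.874, 0.486, 0.002, 0.001]
force: [0.1, 0.2, -6.3]
finger_gap: 0.033
gripper_force: 51.9
```

```bash
cat > held.py <<'E'
from h import *
np.set_printoptions(suppress=True,precision=4)
def held(zg=None):
    T=T_tool();s=get_state();print(s["time"],s["force"],s["finger_gap"]);print(T)
    f=grab("wrist");P=cloud(f);c0=T[:2,3]
    near=np.hypot(P[...,0]-c0[0],P[...,1]-c0[1])<.06
    I=cv2.cvtColor(f["img"],cv2.COLOR_BGR2HSV);cream=(I[...,2]>190)&(I[...,1]>15)&(I[...,1]<90)
    zz=T[2,3]-.103+.04
    g=near&(abs(P[...,2]-zz)<.008)&cream
    X=P[g];z=np.median(X[:,2]);X=X[abs(X[:,2]-z)<.004]
    q=X-X.mean(0);n=np.linalg.svd(q,full_matrices=False)[2][2];n*=np.sign(n[2])
    c,rr=cv2.minEnclosingCircle((X[:,:2]*1000).astype(np.float32));print("gear top",len(X),z,c,rr,"normal",n)
    o,x,y=ortho(f,[c[0]/1e3,c[1]/1e3],z,.06);h2=cv2.cvtColor(o,cv2.COLOR_BGR2HSV);m=(h2[...,2]>205)&(h2[...,1]>15)
    cc,p=centred(m*1.,x,y,[c[0]/1e3,c[1]/1e3],14,.037,.046);print("phase",cc,p)
    yaw=np.degrees(np.arctan2(T[1,0],T[0,0]))
    print("tool yaw",yaw,"phase-yaw",(p[0]-yaw)%(180/7)," centre offset in tool",T[:3,:3].T@np.r_[np.array(cc)-c0,0])
    cv2.imwrite("pics/_held.png",f["img"]);cv2.imwrite("pics/_ho.png",o);return f,T,cc,p,z
E
python3 -c "
from held import *
held()"
```

```text
16.85 [ 0.0944  0.2195 -6.3233] 0.033022658725750095
[[ 0.5283  0.8491  0.0045  0.5082]
 [ 0.8491 -0.5283 -0.0001 -0.0102]
 [ 0.0023  0.0039 -1.      0.2449]
 [ 0.      0.      0.      1.    ]]
gear top 3315 0.17954200477158103 (507.47314453125, -11.680089950561523) 46.516902923583984 normal [ 0.0065 -0.0032  1.    ]
phase (np.float64(0.50647314453125), np.float64(-0.012180089950561523)) (np.float64(-5.909246751483162), np.float64(0.15865675952003366), np.float64(0.11855464371884375))
tool yaw 58.11205458791967 phase-yaw 13.121555803454306  centre offset in tool [-0.0026 -0.0004 -0.    ]
```

```bash
python3 - <<'E'
from h import *
plan([.5283,-.2561,.235],down(70.1),claw=1,smax=.04)
E
```

```text
[[0.0, -0.0, -0.03], [-0.0283, 0.0211, 0.0011], 1],
[[0.0, -0.0, -0.03], [-0.0289, 0.0203, 0.0011], 1],
[[0.0, -0.0, -0.03], [-0.0295, 0.0194, 0.0011], 1],
[[0.0, -0.0, -0.03], [-0.03, 0.0185, 0.0011], 1],
[[0.0, -0.0, -0.03], [-0.0306, 0.0176, 0.0011], 1],
[[0.0, -0.0, -0.03], [-0.0311, 0.0167, 0.0011], 1],
[[0.0, -0.0, -0.03], [-0.0316, 0.0157, 0.0011], 1],
```

Emit:
move_arm:
  deltas:
    - [[0, 0, -0.03], [-0.0283, 0.0211, 0.001], 1]
    - [[0, 0, -0.03], [-0.0289, 0.0203, 0.001], 1]
    - [[0, 0, -0.03], [-0.0295, 0.0194, 0.001], 1]
    - [[0, 0, -0.03], [-0.03, 0.0185, 0.001], 1]
    - [[0, 0, -0.03], [-0.0306, 0.0176, 0.001], 1]
    - [[0, 0, -0.03], [-0.031, 0.0167, 0.001], 1]
    - [[0, 0, -0.03], [-0.0316, 0.0157, 0.001], 1]
    - [[0, 0, 0], [0, 0, 0], 1]
    - [[0, 0, 0], [0, 0, 0], 1]

```text
time: 18.02
tool_pos: [0.5273, -0.2553, 0.2339]
eef_rot: [0.819, 0.574, 0.0, -0.002]
force: [0.3, 0.3, -6.1]
finger_gap: 0.0329
gripper_force: 51.8
```

```bash
python3 - <<'E'
from held import *
f,T,cc,p,z=held()
# rim seen in the same shot
P=cloud(f);rim=(abs(P[...,2]-.095)<.005);X=P[rim&(np.hypot(P[...,0]-.555,P[...,1]+.262)<.13)&(P[...,0]<.66)]
a=np.radians(-10.44);u=np.array([np.cos(a),np.sin(a)]);v=np.array([-u[1],u[0]]);d=X[:,:2]-[.5278,-.2576]
A=d@u;B=d@v
print(len(X),"u range",np.percentile(A,[.5,99.5]),"v range",np.percentile(B,[.5,99.5]))
E
```

```text
18.025 [ 0.2645  0.27   -6.0828] 0.032919224061658404
[[ 0.3403  0.9403 -0.0023  0.5273]
 [ 0.9403 -0.3403  0.0039 -0.2553]
 [ 0.0029 -0.0035 -1.      0.2339]
 [ 0.      0.      0.      1.    ]]
gear top 3738 0.1685283135340705 (526.3829956054688, -257.06927490234375) 46.483619689941406 normal [ 0.0137 -0.0059  0.9999]
phase (np.float64(0.5263829956054688), np.float64(-0.25706927490234377)) (np.float64(7.250732119375365), np.float64(0.19200561887964274), np.float64(0.12537283581048952))
tool yaw 70.1032447803025 phase-yaw 14.290344481930006  centre offset in tool [-0.002  -0.0003 -0.    ]
7824 u range [-0.0721  0.1364] v range [-0.0712  0.0719]
```

View pics/_held.png

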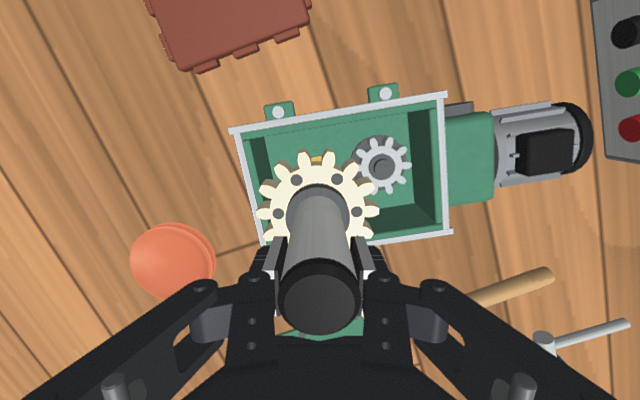

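Gear phase is 7.2° against 6.8° wanted, and the centre is within 1.5 mm. Next I correct that offset and descend.

Emit:
move_arm:
  deltas:
    - [[0, 0, 0], [0, 0.0015, 0.01], 1]
    - [[0, 0, 0], [0, 0, 0.018], 1]
    - [[0, 0, 0], [0, 0, 0.018], 1]
    - [[0, 0, 0], [0, 0, 0.016], 1]
    - [[0, 0, 0], [0, 0, 0.005], 1]
    - [[0, 0, 0], [0, 0, 0.003], 1]
    - [[0, 0, 0], [0, 0, 0.003], 1]

```text
time: 18.95
tool_pos: [0.5305, -0.2569, 0.1646]
eef_rot: [0.818, 0.575, 0.001, 0.001]
force: [-0.7, -1.3, -5.8]
finger_gap: 0.0334
gripper_force: 51.8
```

Emit:
move_arm:
  deltas:
    - [[0, 0, 0], [0, 0, 0.003], 1]
    - [[0, 0, 0], [0, 0, 0.003], 1]
    - [[0, 0, 0], [0, 0, 0.003], 1]

```text
time: 19.32
tool_pos: [0.5301, -0.2567, 0.1548]
eef_rot: [0.819, 0.575, 0.001, 0.0]
force: [0.1, -0.2, -6.4]
finger_gap: 0.0329
gripper_force: 51.8
```

Emit:
move_arm:
  deltas:
    - [[0, 0, 0], [0, 0, 0.003], 1]
    - [[0, 0, 0], [0, 0, 0.003], 1]
    - [[0, 0, 0], [0, 0, 0.003], 1]

```text
time: 19.7
tool_pos: [0.5298, -0.2565, 0.1457]
eef_rot: [0.818, 0.575, 0.001, 0.0]
force: [-0.6, 0.8, -4.2]
finger_gap: 0.0331
gripper_force: 52.1
```

Emit:
move_arm:
  deltas:
    - [[0, 0, 0], [0, 0, 0.002], 1]
    - [[0, 0, 0], [0, 0, 0.002], 1]
    - [[0, 0, 0], [0, 0, 0.002], 1]

```text
time: 20.08
tool_pos: [0.5296, -0.2563, 0.1397]
eef_rot: [0.818, 0.575, 0.001, -0.0]
force: [-1.6, 0.6, -4.1]
finger_gap: 0.0328
gripper_force: 52.1
```

Emit:
move_arm:
  deltas:
    - [[0, 0, 0], [0, 0, 0.002], 1]
    - [[0, 0, 0], [0, 0, 0.002], 1]
    - [[0, 0, 0], [0, 0, 0.002], 1]

```text
time: 20.45
tool_pos: [0.5297, -0.2564, 0.1337]
eef_rot: [0.818, 0.575, 0.001, -0.0]
force: [-3.5, 1.6, -3.6]
finger_gap: 0.0331
gripper_force: 52.4
```

Emit:
move_arm:
  deltas:
    - [[0, 0, 0], [0, -0.0007, 0.0015], 1]
    - [[0, 0, 0], [0, 0, 0.0015], 1]
    - [[0, 0, 0], [0, 0, 0.0015], 1]

```text
time: 20.82
tool_pos: [0.5295, -0.2564, 0.1293]
eef_rot: [0.818, 0.575, 0.001, 0.0]
force: [-2.6, 2.1, -4.5]
finger_gap: 0.0328
gripper_force: 52.3
```

Emit:
move_arm:
  deltas:
    - [[0, 0, 0], [0, 0, 0.0015], 1]
    - [[0, 0, 0], [0, 0, 0.0015], 1]

```text
time: 21.08
tool_pos: [0.5295, -0.2563, 0.1262]
eef_rot: [0.818, 0.575, 0.001, 0.0]
force: [-1.6, 1.9, -4.7]
finger_gap: 0.0329
gripper_force: 52.3
```

Emit:
move_arm:
  deltas:
    - [[0, 0, 0], [0, -0.0004, 0.0015], 1]
    - [[0, 0, 0], [0, 0, 0.0015], 1]
    - [[0, 0, 0], [0, 0, 0.0015], 1]

```text
time: 21.45
tool_pos: [0.5293, -0.2563, 0.1217]
eef_rot: [0.818, 0.575, 0.001, 0.001]
force: [-0.7, -0.2, -5.0]
finger_gap: 0.033
gripper_force: 52.2
```

Emit:
move_arm:
  deltas:
    - [[0, 0, 0], [0, 0, 0.0015], 1]
    - [[0, 0, 0], [0, 0, 0.0015], 1]

```text
time: 21.7
tool_pos: [0.5292, -0.2563, 0.1187]
eef_rot: [0.819, 0.575, 0.001, 0.001]
force: [-0.9, -0.0, -6.3]
finger_gap: 0.033
gripper_force: 52.2
```

The teeth have slipped in: the foot is about 10 mm below the pinion's top. I'll go on down.

Emit:
move_arm:
  deltas:
    - [[0, 0, 0], [0, 0, 0.0015], 1]
    - [[0, 0, 0], [0, 0, 0.0015], 1]
    - [[0, 0, 0], [0, 0, 0.0015], 1]

```text
time: 22.08
tool_pos: [0.5291, -0.2563, 0.1142]
eef_rot: [0.818, 0.575, 0.001, 0.0]
force: [-1.2, 1.5, -5.1]
finger_gap: 0.0327
gripper_force: 52.1
```

Emit:
move_arm:
  deltas:
    - [[0, 0, 0], [0, 0, 0.0015], 1]
    - [[0, 0, 0], [0, 0, 0.0015], 1]

```text
time: 22.32
tool_pos: [0.5291, -0.2563, 0.1112]
eef_rot: [0.818, 0.575, 0.001, 0.0]
force: [-0.5, 0.3, -5.2]
finger_gap: 0.0331
gripper_force: 52.1
```

Emit:
move_arm:
  deltas:
    - [[0, 0, 0], [0, 0, 0.0012], 1]
    - [[0, 0, 0], [0, 0, 0.0008], 1]

```text
time: 22.58
tool_pos: [0.5291, -0.2563, 0.1099]
eef_rot: [0.818, 0.575, 0.001, 0.001]
force: [-2.1, 0.3, -1.4]
finger_gap: 0.0327
gripper_force: 52.6
```

Emit:
move_arm:
  deltas:
    - [[0, 0, 0], [0, 0, 0.0008], 1]
    - [[0, 0, 0], [0, 0, 0], 1]

```text
time: 22.82
tool_pos: [0.5291, -0.2564, 0.1098]
eef_rot: [0.818, 0.575, 0.001, 0.001]
force: [-3.5, 1.7, 2.1]
finger_gap: 0.0327
gripper_force: 52.8
```

Emit:
move_arm:
  deltas:
    - [[0, 0, 0], [0, 0, 0], 1]
    - [[0, 0, 0], [0, 0, 0], 0.2]
    - [[0, 0, 0], [0, 0, 0], -0.1]
    - [[0, 0, 0], [0, 0, 0], -0.4]
    - [[0, 0, 0], [0, 0, 0], -0.4]
    - [[0, 0, 0], [0, 0, 0], -0.4]
  squeeze: 20

```text
time: 23.58
tool_pos: [0.5292, -0.2563, 0.1084]
eef_rot: [0.818, 0.575, 0.001, 0.001]
force: [0.2, -1.0, 1.0]
finger_gap: 0.0596
gripper_force: 0.0
```

Emit:
move_arm:
  deltas:
    - [[0, 0, 0], [0, 0, -0.02], -0.4]
    - [[0, 0, 0], [0, 0, -0.04], -0.4]
    - [[0, 0, 0], [0, 0, -0.05], -0.4]
    - [[0, 0, 0], [0, 0, -0.04], -0.4]
    - [[0, 0, 0], [-0.05, 0, -0.03], -0.4]
    - [[0, 0, 0], [-0.05, 0, 0], -0.4]
    - [[0, 0, 0], [0, 0, 0], -0.4]
    - [[0, 0, 0], [0, 0, 0], -0.4]

```text
time: 24.58
tool_pos: [0.4947, -0.3502, 0.288]
eef_rot: [0.819, 0.574, 0.001, -0.0]
force: [-0.7, -0.8, -0.5]
finger_gap: 0.0597
gripper_force: 0.0
```

```bash
python3 - <<'E'
from h import *
np.set_printoptions(suppress=True,precision=4)
s=get_state();print(s["time"],s["force"],s["tool_pos"])
f=grab("wrist");P=cloud(f);I=cv2.cvtColor(f["img"],cv2.COLOR_BGR2HSV);near=np.hypot(P[...,0]-.528,P[...,1]+.257)
st=(near<.03)&(P[...,2]>.14);X=P[st];print("tube top",len(X),np.percentile(X[:,2],[5,50,95]),cv2.minEnclosingCircle((X[abs(X[:,2]-np.median(X[:,2]))<.004][:,:2]*1000).astype(np.float32)))
g=(near<.055)&(P[...,2]>.03)&(P[...,2]<.075)&(I[...,2]>190)&(I[...,1]<90);X=P[g];print("gear",len(X),np.percentile(X[:,2],[5,50,95]))
cv2.imwrite("pics/w9.png",f["img"])
E
```

```text
24.575 [-0.6602 -0.8416 -0.5094] [ 0.4947 -0.3502  0.288 ]
tube top 1212 [0.1518 0.1542 0.1556] ((528.123046875, -258.5766906738281), 17.014589309692383)
gear 2114 [0.0431 0.0444 0.0458]
```

View pics/w9.png

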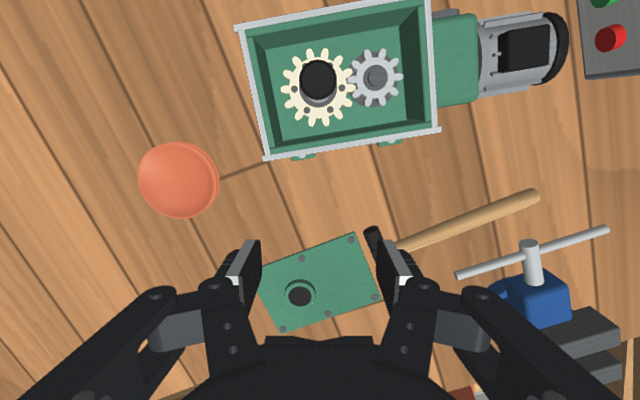

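The spindle is home, with its gear at (318,88) meshed flush with the pinion at (376,77). The tube top is at z 0.154 and the gear's top face at 0.044, as expected.

```bash
python3 -c "
from workcell import r
print(r.finish_job())"
```

```text
the job is handed in; nothing more can be done
None
```

The spindle stood on the rubber tile and was let go, then was lowered over the post and left released, fully home with its teeth between the pinion's; the job was handed in at about 25 s, and the hand-in gave no verdict.

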